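# Set the screw stage at the taller probe with the backlash taken out

### The job

The crank on the grey gearbox drives the slide that carries the small bottle, but the drive is worn and has backlash. By the crank alone, wind the slide towards the gearbox until the bottle is about 2 cm past the taller of the two probe stands, then wind it back so that the bottle stops right in front of that taller probe, coming from the gearbox side. Then let go, leaving the crank as it is with its play taken up in that last direction, and do not touch the slide or its bottle.

Things in the scene. Friction and masses are not known exactly. Their poses are not given: they have to be found in the camera images.
- crank_grip (a point): Centre of the upright black crank handle (20 mm diameter, 50 mm tall, spins freely on its pin), 134 mm above the bench, 25 mm above the flat dark steel crank arm on the grey gearbox (90 x 90 x 78 mm) at one end of the stage. x points level outwards along the arm: the upright turning axis is 45 mm away along -x; nothing there is higher than the arm. Turning the drive takes 4 to 5 N here.
- crank (a joint): Play of the crank on the driven shaft, rad: -0.25 = fully taken up clockwise, +0.25 = fully taken up counter-clockwise (from above). In between the crank turns loosely and the slide stays still: each change of direction loses up to 0.5 rad of crank. It does not tell where the slide is.
- carriage: Aluminium slide, 90 x 80 x 26 mm, with a beige white-capped bottle (32 mm diameter, top 140 mm above bench) clamped upright at its middle. Origin: bottle axis, 28 mm above bench. y runs along the stage away from the crank. Play taken up, clockwise crank (from above) draws it to -y, 35 mm per rad, counter-clockwise sends it to +y. It starts 2 to 12 cm on the +y side of the taller probe.
- probe_tall_tip (a point): Tip of the level steel pin of the taller probe stand (150 mm high, foot 30 mm; the like one beside it, 4 to 7 cm away on either side, is 98 mm high), 132 mm above the bench, on the robot's side of the stage. x points along the pin across the stage, y along the stage away from the crank, parallel to the slide's y: the bottle is in front when both are equal along y.
There are look-alikes about, which are no part of the job. What is shaped like the part that bears probe_tall_tip but pink or purple is not meant.

How it is judged:
By the outcome, as a careful person would: the job done as asked, in the order asked, and still so for the second after the job is handed in, with the robot touching nothing.
It also fails if it takes over 40 s, if anything falls off the work surface, if the arm or the gripper's body presses on something with over 40 N, if the wrist force passes 120 N, or if a joint passes its speed limit or range.

### The arm

A 7-joint arm with a two-finger parallel gripper is mounted at the origin on a cart in front of the work surface, level with it; the furniture and walls round the work are solid. World frame = base frame: x ahead of the robot, y to its left, z up, the work surface at z = 0. Lengths are in m, angles in degrees, forces in N, time in s.
With the tool pointing down it reaches from about 0.4 to 0.85 m from the base axis. Payload 4.4 kg.
Tool frame: the origin (TCP) lies between the finger pads; the fingertips stand 17 mm ahead of it and the grasp point (between the pads) lies 2 mm behind it; z points along the fingers, y is the direction in which the jaws open and shut (so a half turn about z gives the same grasp; the last joint's range is limited). The gripper opens to 94 mm and grips with 3 to 60 N. Pads are 16 mm wide; open, the fingers measure 119 mm over their backs; the gripper's body (75 mm by 177 mm) begins 78 mm behind the grasp point.
Start: joints at [-77.395, 36.005, 2.206, 86.941, -1.547, 57.084, -1.146], TCP at [0.183, 0.624, 0.222] pointing down, gripper open.
Joint ranges: [-175.42, 175.42], [-21.48, 121.26], [-71.46, 75.88], [10.55, 141.38], [-63.04, 243.04], [13.31, 113.54], [-168.57, 168.57]. Speed limits (degrees/s): [147.25, 147.25, 180, 180, 180, 180, 180].

### API

Orientations are given as a 3x3 rotation matrix whose columns are the frame's x, y, z axes.
In Python, from station import env, read_camera, workorder gives the robot as it stands.
- The arm moves only by the tool arm_command, never from a script. Its argument "rows" is a list of rows, each a list of 6 numbers: the shift along the tool's x, y, z normalised to -1 to 1, where 1 is 0.12 m, then the turn, a rotation vector about the tool's x, y, z normalised to -1 to 1, where 1 is 90 degrees. A call has 1 to 20 rows; each row is the pose to reach, as a shift and turn from the pose commanded when the call began, along the tool's axes at that moment; what a row does not reach only later rows make up. A row lasts 1/8 s, in which the tool goes at most 62.5 mm and 10.7 degrees, less where a joint would pass 70% of its speed; a pose out of reach is approached as far as the arm can. A call with a number of a shift or a turn outside -1 to 1 is refused whole. A call with a gripper value outside its range is refused whole. "grip" is the opening, from 0 (shut) to 1 (fully open), set as the call begins (left out, the last holds). The fingers move at their own pace and stop on an object; "newtons" is the grip in N (left out, the last holds). Time passes only in rows, so rows that repeat a pose let the fingers close. It gives the time, the measured TCP pose, the force and the opening at its end, in the units of the state.
- env.read_state(): the state, without advancing time (a new reading comes with each control period).
- read_camera(name): name is "side" or "top"; returns a dict with "color" (480x640x3 uint8, blue, green, red), "K" (3x3 intrinsics, pixels), "dist" ([k1, k2, p1, p2, k3] as OpenCV has them; the pictures are not rectified), "pose" (4x4, takes a point from camera to world coordinates). Camera axes: x right, y down, z forward; pixel columns grow to the right and rows downward; lengths in m; the calibration is good to about 2 mm. A picture is of the moment at which its call begins. There is no depth.
- workorder.close_job(): hands the job in, once; it reports no verdict.
The state is a dict: "t": time; "joints": joint angles; "joint_vel": joint speeds; "joint_torque": joint torques, N m; "eef_pos": TCP position; "ee_rot": TCP orientation; "contact_force": force on the tool from outside, world axes, zero at the start; "moment": the same for the moment, N m; "opening": opening from 0.0 (shut) to 1.0 (fully open).
Only numpy, scipy, OpenCV 4.12 (cv2) and the standard library are available. Lean on these libraries where they do the work, as an engineer would, in place of code of your own. Each camera call takes 0.05 s, during which the arm holds its last target. There are 200 camera calls.

## Working session

There is one attempt and no reset: what is moved stays moved. The work goes in short steps, Python scripts to look and compute and a tool call to move; the robot and the scene stay as the last step left them, time stands still between calls to the robot, and variables do not carry over. Pictures are saved under pics/ and viewed, about 8 in all and at most 12, crops included, and the job is handed in when it is done.

Besides the shell and the picture viewer there is one more tool, called after "Emit:" as a command line: name --pt "numbers of a row" for each row, then --argument value for the rest. arm_command: Moves the arm, as the interface text tells. Its arguments: {"type":"object","properties":{"rows":{"type":"array","items":{"type":"array","items":{"type":"number"}}},"grip":{"type":"number"},"newtons":{"type":"number"}},"required":["rows"]}

```bash
mkdir -p pics; ls; cat > h.py <<'E'
import numpy as np, cv2
from station import env, read_camera, workorder
def ray(c,uv):
    p=cv2.undistortPoints(np.array([[uv]],float),c["K"],np.array(c["dist"]))[0,0]
    P=np.array(c["pose"]); return P[:3,3],P[:3,:3]@np.array([p[0],p[1],1.])
def plane(c,uv,z):
    o,d=ray(c,uv); return o+d*(z-o[2])/d[2]
def proj(c,X):
    P=np.linalg.inv(np.array(c["pose"])); r,_=cv2.Rodrigues(P[:3,:3])
    return cv2.projectPoints(np.atleast_2d(np.array(X,float)),r,P[:3,3],c["K"],np.array(c["dist"]))[0][:,0]
def tri(c1,a,c2,b):
    o,d=ray(c1,a);q,e=ray(c2,b);d=d/np.linalg.norm(d);e=e/np.linalg.norm(e)
    s=np.linalg.lstsq(np.c_[d,-e],q-o,rcond=None)[0];A=o+s[0]*d;B=q+s[1]*e
    return (A+B)/2,np.linalg.norm(A-B)
E
python3 - <<'E'
from h import *
import pickle
for n in("top","side"):
    c=read_camera(n);cv2.imwrite(f"pics/{n}0.png",c["color"]);pickle.dump(c,open(f"{n}0.pkl","wb"));print(n,np.round(c["pose"],3).tolist(),c["K"][0][0])
s=env.read_state();print(s["t"],np.round(s["ee_rot"],3).tolist())
E
```

```text
pics
top [[-0.005, -0.996, 0.092, 0.395], [-1.0, 0.007, 0.025, 0.239], [-0.026, -0.092, -0.995, 1.01], [0.0, 0.0, 0.0, 1.0]] 463.22118563930417
side [[-0.996, -0.044, 0.083, 0.372], [-0.093, 0.578, -0.81, 1.267], [-0.012, -0.815, -0.58, 0.832], [0.0, 0.0, 0.0, 1.0]] 611.5617001442286
0.1 [[-0.959, 0.282, -0.0], [0.282, 0.959, -0.002], [-0.0, -0.002, -1.0]]
```

View pics/top0.png

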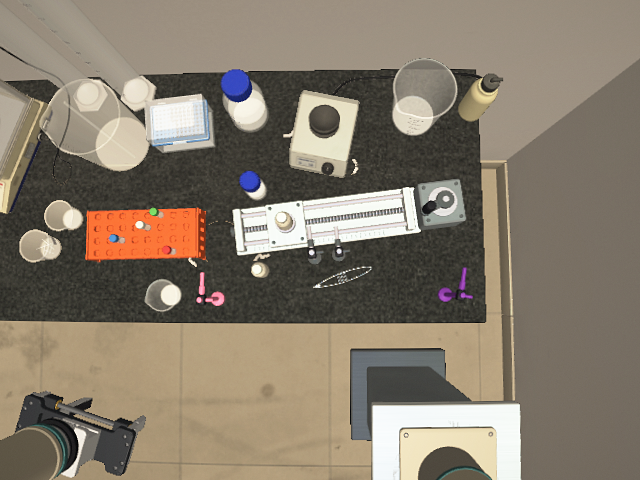

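View pics/side0.png

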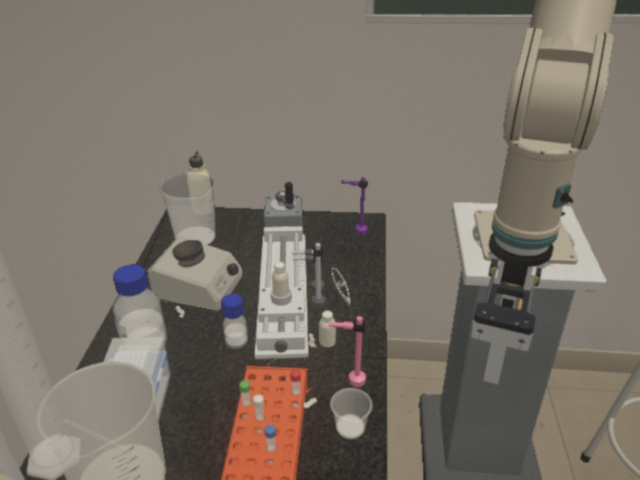

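The top view shows the gearbox at about (441,203), the handle near (430,208), the bottle near (284,220) and two probes near (312,250) and (338,248). In the side view the bottle is at (280,275), the tall probe at (318,245) and the handle at (290,190). I'll crop in for detail.

```bash
python3 - <<'E'
import cv2,numpy as np
t=cv2.imread("pics/top0.png");s=cv2.imread("pics/side0.png")
a=cv2.resize(t[165:285,225:475],(800,384),interpolation=cv2.INTER_CUBIC)
cv2.imwrite("pics/tc.png",a)
b=cv2.resize(s[170:320,240:360],(640,800)[:1]+(800,),interpolation=cv2.INTER_CUBIC)
b=cv2.resize(s[170:320,240:400],(640,600),interpolation=cv2.INTER_CUBIC)
cv2.imwrite("pics/sc.png",b)
E
```

```text
(no output)
```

View pics/tc.png

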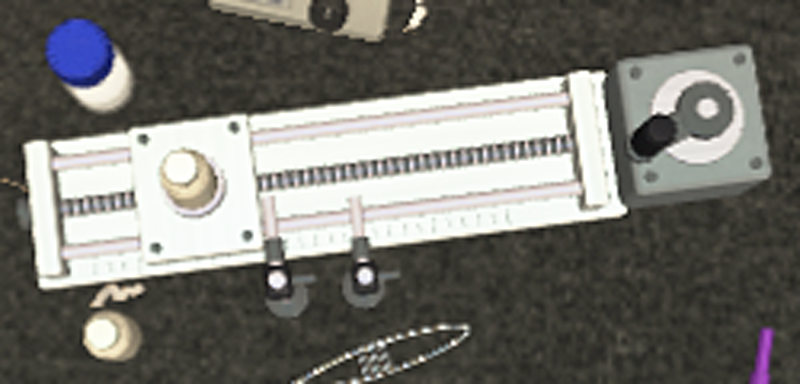

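View pics/sc.png

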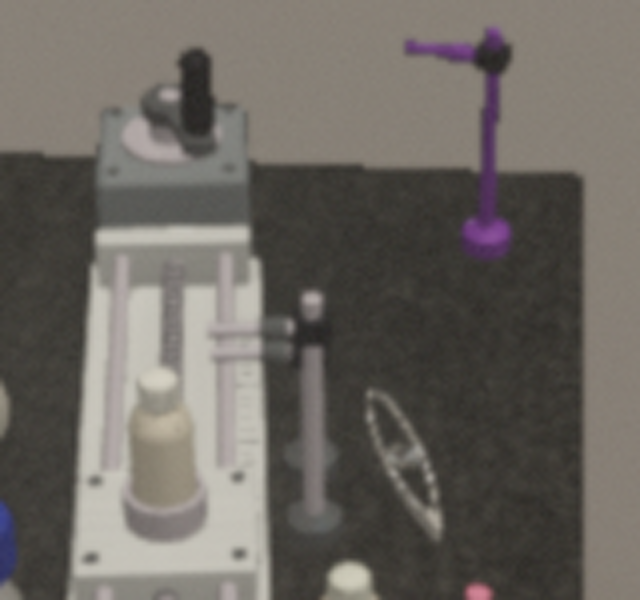

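The top crop shows the handle top near tc(655,130), the probe heads at (278,280) and (365,275), and pins running upward from them. The side crop has one post at foot (315,515) with its top at (312,295), hiding another whose foot is at (312,455). I'll work out which is tall.

```bash
cat > m.py <<'E'
from h import *
import pickle
T=pickle.load(open("top0.pkl","rb"));S=pickle.load(open("side0.pkl","rb"))
t=lambda x,y:((x+.5)/3.2+225-.5,(y+.5)/3.2+165-.5)
s=lambda x,y:((x+.5)/4+240-.5,(y+.5)/4+170-.5)
it=lambda p:((p-[225,165])*3.2).round(0).tolist()
isd=lambda p:((p-[240,170])*4).round(0).tolist()
E
python3 - <<'E'
from m import *
for n,f in(("L",(289,300)),("R",(362,291))):
    F=plane(T,t(*f),.005);print(n,"foot top",F.round(4))
    for h in(.098,.15):print(h,"top",it(proj(T,[*F[:2],h])[0]),"side",isd(proj(S,[*F[:2],h])[0]),"foot side",isd(proj(S,[*F[:2],.005])[0]))
for f in((315,517),(312,456)):print("foot side",plane(S,s(*f),.005).round(4))
for z in(.132,.08):print(z,"L tip",plane(T,t(268,196),z).round(4),"R tip",plane(T,t(355,197),z).round(4),"head L",plane(T,t(278,278),z).round(4),"head R",plane(T,t(365,275),z).round(4))
print("side pins z132",plane(S,s(212,328),.132).round(4),"z80",plane(S,s(212,352),.08).round(4), plane(S,s(212,328),.08).round(4))
print("handle",tri(T,t(662,124),S,s(195,53)), plane(T,t(655,135),.134),plane(S,s(196,92),.134))
print("axis", plane(T,t(708,108),.115),"gear corners z78",[plane(T,t(*p),.078).round(3).tolist() for p in((615,62),(752,46),(770,178),(630,205))])
print("bottle",tri(T,t(181,167),S,s(158,376)),plane(T,t(181,167),.14),plane(S,s(158,376),.14))
print("bearing blocks",plane(T,t(40,215),.05).round(4),plane(T,t(590,140),.05).round(4))
# slide corners z .041
print("slide",[plane(T,t(*p),.041).round(3).tolist() for p in((130,132),(248,117),(258,250),(142,265))])
E
```

```text
L foot top [0.4639 0.2793 0.005 ]
0.098 top [282.0, 289.0] side [317.0, 382.0] foot side [318.0, 524.0]
0.15 top [278.0, 282.0] side [316.0, 297.0] foot side [318.0, 524.0]
R foot top [0.4697 0.2296 0.005 ]
0.098 top [362.0, 279.0] side [314.0, 325.0] foot side [315.0, 465.0]
0.15 top [363.0, 272.0] side [313.0, 241.0] foot side [315.0, 465.0]
foot side [0.467  0.2722 0.005 ]
foot side [0.4732 0.2205 0.005 ]
0.132 L tip [0.5177 0.2865 0.132 ] R tip [0.5167 0.2345 0.132 ] head L [0.4684 0.2807 0.132 ] head R [0.4698 0.2289 0.132 ]
0.08 L tip [0.5249 0.2893 0.08  ] R tip [0.5238 0.2342 0.08  ] head L [0.4727 0.2831 0.08  ] head R [0.4743 0.2283 0.08  ]
side pins z132 [0.5164 0.2827 0.132 ] z80 [0.5244 0.2314 0.08  ] [0.5271 0.2096 0.08  ]
handle (array([0.55342777, 0.05627259, 0.16120676]), np.float64(0.0011707476328865014)) [0.55246275 0.05482088 0.134     ] [0.5537135  0.05302348 0.134     ]
axis [0.57242784 0.0177892  0.115     ] gear corners z78 [[0.61, 0.067, 0.078], [0.62, -0.021, 0.078], [0.534, -0.029, 0.078], [0.518, 0.06, 0.078]]
bottle (array([0.53469051, 0.33778308, 0.14167161]), np.float64(0.0010167934646158692)) [0.53444355 0.33793744 0.14      ] [0.53560598 0.33544748 0.14      ]
bearing blocks [0.5179 0.4412 0.05  ] [0.5645 0.0799 0.05  ]
slide [[0.574, 0.383, 0.041], [0.583, 0.305, 0.041], [0.495, 0.298, 0.041], [0.485, 0.375, 0.041]]
```

The tall probe is the one farther from the gearbox, with its tip at about (0.517,0.285). The bottle sits about 50 mm to its +y side. The handle is near (0.553,0.056) and the axis near (0.572,0.018). Next I approach the handle.

Emit:
arm_command --pt "-0.43 -0.37 0 0 0 0" --pt "-0.86 -0.737 0 0 0 0" --pt "-0.86 -0.737 0 0 0 0" --grip 1

```text
t: 0.48
eef_pos: [0.2608, 0.5052, 0.2224]
ee_rot: [[-0.958, 0.288, 0.001], [0.288, 0.958, -0.003], [-0.002, -0.003, -1.0]]
contact_force: [-0.7, 1.1, 0.3]
opening: 1.0
```

Emit:
arm_command --pt "-0.43 -0.37 0 0 0 0" --pt "-0.86 -0.737 0 0 0 0" --pt "-0.86 -0.737 0 0 0 0"

```text
t: 0.85
eef_pos: [0.3337, 0.3923, 0.2225]
ee_rot: [[-0.958, 0.288, 0.001], [0.288, 0.958, -0.002], [-0.001, -0.002, -1.0]]
contact_force: [-0.4, 0.1, 0.0]
opening: 0.999
```

Emit:
arm_command --pt "-0.43 -0.37 0 0 0 0" --pt "-0.86 -0.737 0 0 0 0" --pt "-0.86 -0.737 0 0 0 0"

```text
t: 1.23
eef_pos: [0.4075, 0.2792, 0.2225]
ee_rot: [[-0.958, 0.287, 0.001], [0.287, 0.958, -0.001], [-0.001, -0.001, -1.0]]
contact_force: [-0.6, 1.3, -0.3]
opening: 1.005
```

Emit:
arm_command --pt "-0.43 -0.37 0 0 0 0" --pt "-0.86 -0.737 0 0 0 0" --pt "-0.86 -0.737 0 0 0 0"

```text
t: 1.6
eef_pos: [0.4816, 0.1657, 0.2224]
ee_rot: [[-0.958, 0.287, 0.001], [0.287, 0.958, -0.001], [-0.001, -0.0, -1.0]]
contact_force: [-0.1, 0.7, -0.7]
opening: 0.995
```

Emit:
arm_command --pt "-0.42 -0.35 0 0 0 0" --pt "-0.83 -0.706 0 0 0 0" --pt "-0.83 -0.706 0 0 0 0" --pt "-0.83 -0.706 0 0 0 0"

```text
t: 2.1
eef_pos: [0.5508, 0.0611, 0.222]
ee_rot: [[-0.96, 0.28, -0.001], [0.28, 0.96, 0.002], [0.002, 0.001, -1.0]]
contact_force: [0.3, 0.1, -0.3]
opening: 0.998
```

```bash
python3 - <<'E'
from h import *
s=env.read_state();p=np.array(s["eef_pos"]);print(p.round(4),np.round(s["joints"],1))
T=read_camera("top");S=read_camera("side")
a=cv2.resize(T["color"][165:285,360:520],(400,300));b=cv2.resize(S["color"][130:280,220:380],(400,300)[:1]+(375,))
a=cv2.copyMakeBorder(a,0,75,0,0,0);cv2.imwrite("pics/app.png",np.hstack([a,b]))
E
```

```text
[0.5508 0.0611 0.222 ] [-12.2  28.2   4.6 102.5  -3.   49.4  67.5]
```

View pics/app.png

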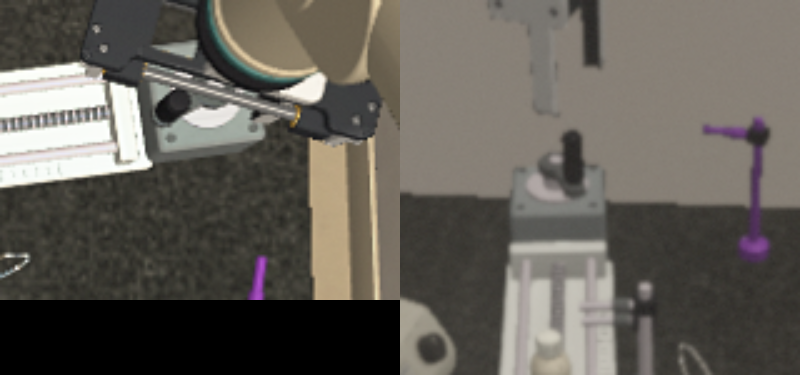

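The view shows the handle between the two fingers in the top view, with the fingers well above it. Descending, then closing.

Emit:
arm_command --pt "-0.025 -0.036 0.25 0 0 0" --pt "-0.025 -0.036 0.5 0 0 0" --pt "-0.025 -0.036 0.7 0 0 0" --pt "-0.025 -0.036 0.7 0 0 0"

```text
t: 2.7
eef_pos: [0.5508, 0.0558, 0.1371]
ee_rot: [[-0.96, 0.279, -0.004], [0.279, 0.96, 0.001], [0.004, -0.001, -1.0]]
contact_force: [0.1, 0.7, 0.8]
opening: 0.999
```

Emit:
arm_command --pt "0 0 0 0 0 0" --pt "0 0 0 0 0 0" --pt "0 0 0 0 0 0" --pt "0 0 0 0 0 0" --pt "0 0 0 0 0 0" --pt "0 0 0 0 0 0" --grip 0 --newtons 12

```text
t: 3.45
eef_pos: [0.5529, 0.0534, 0.1385]
ee_rot: [[-0.959, 0.282, -0.0], [0.282, 0.959, 0.0], [0.0, 0.0, -1.0]]
contact_force: [0.1, 0.5, 0.6]
opening: 0.396
```

Emit:
arm_command --pt "0 0 0 0 0 0" --pt "0 0 0 0 0 0" --pt "0 0 0 0 0 0" --pt "0 0 0 0 0 0" --newtons 25

```text
t: 3.95
eef_pos: [0.5527, 0.0538, 0.1385]
ee_rot: [[-0.959, 0.282, -0.0], [0.282, 0.959, 0.0], [0.0, 0.0, -1.0]]
contact_force: [-0.5, 1.5, 0.1]
opening: 0.205
```

```bash
cat > plan.py <<'E'
from h import *
def rows(A,r,a0,angs,R):
    A=np.array(A);f=lambda a:A+r*np.array([np.cos(a),np.sin(a)])
    return [[round(float(v),3) for v in (R[:2,:2].T@(f(a)-f(a0)))/.12]+[0,0,0,0] for a in angs]
E
python3 - <<'E'
from m import *
from plan import *
print(tri(T,t(708,108),S,s(166,98)),plane(S,s(166,98),.112),plane(T,t(708,108),.109))
print("disc",plane(T,t(699,117),.079),plane(S,s(168,135),.079))
st=env.read_state();R=np.array(st["ee_rot"]);p=np.array(st["eef_pos"])[:2]
print(p,np.round(st["contact_force"],1))
for A in([.572,.018],[.573,.0163]):
    v=p-A;a0=np.arctan2(v[1],v[0]);print(np.degrees(a0),np.linalg.norm(v));print(rows(A,np.linalg.norm(v),a0,a0-np.arange(1,5)*.1,R))
E
```

```text
(array([0.57563748, 0.01599285, 0.10764158]), np.float64(0.003447499744317504)) [0.57618276 0.02308408 0.112     ] [0.57361464 0.01630718 0.109     ]
disc [0.57376376 0.01484193 0.079     ] [0.57823901 0.01012891 0.079     ]
[0.552745   0.05383078] [-0.5  1.5  0.1]
118.2530169910934 0.040676775303163375
[[-0.025, 0.023, 0, 0, 0, 0], [-0.053, 0.042, 0, 0, 0, 0], [-0.082, 0.06, 0, 0, 0, 0], [-0.113, 0.074, 0, 0, 0, 0]]
118.35531340950175 0.04264768121117484
[[-0.026, 0.024, 0, 0, 0, 0], [-0.055, 0.045, 0, 0, 0, 0], [-0.086, 0.063, 0, 0, 0, 0], [-0.118, 0.077, 0, 0, 0, 0]]
```

```bash
python3 - <<'E'
from plan import *
st=env.read_state();R=np.array(st["ee_rot"]);p=np.array(st["eef_pos"])[:2]
A=np.array([.5745,.0152]);v=p-A;a0=np.arctan2(v[1],v[0]);print(np.degrees(a0),np.linalg.norm(v));print(rows(A,.0445,a0,a0-np.arange(1,6)*.1,R))
E
```

```text
119.38612696404157 0.04433528441188555
[[-0.027, 0.025, 0, 0, 0, 0], [-0.057, 0.048, 0, 0, 0, 0], [-0.088, 0.067, 0, 0, 0, 0], [-0.122, 0.083, 0, 0, 0, 0], [-0.157, 0.096, 0, 0, 0, 0]]
```

Emit:
arm_command --pt "-0.027 0.025 0 0 0 0" --pt "-0.057 0.048 0 0 0 0" --pt "-0.088 0.067 0 0 0 0" --pt "-0.122 0.083 0 0 0 0" --pt "-0.157 0.096 0 0 0 0" --pt "-0.157 0.096 0 0 0 0" --pt "-0.157 0.096 0 0 0 0"

```text
t: 4.82
eef_pos: [0.5742, 0.0617, 0.1385]
ee_rot: [[-0.96, 0.281, -0.0], [0.281, 0.96, 0.003], [0.001, 0.002, -1.0]]
contact_force: [-2.4, 6.4, 2.2]
opening: 0.209
```

```bash
cat > bot.py <<'E'
from plan import *
u=np.array([-.122,.9925])
def bottle(T,y0):
    """cap centre in the top view, by white-cap blob near expected place"""
    return None
E
python3 - <<'E'
from plan import *
st=env.read_state();R=np.array(st["ee_rot"]);p=np.array(st["eef_pos"])[:2]
A=np.array([.5745,.0152]);v=p-A;a0=np.arctan2(v[1],v[0]);print(p,np.degrees(a0),np.linalg.norm(v))
f=np.array(st["contact_force"])[:2];n=v/np.linalg.norm(v);print("radial,tang",f@n,f@[-n[1],n[0]])
print(rows(A,.0445,a0,a0-np.arange(1,11)*.1,R))
T=read_camera("top");S=read_camera("side")
a=cv2.resize(T["color"][190:265,225:350],None,fx=4,fy=4,interpolation=cv2.INTER_CUBIC);b=cv2.resize(S["color"][220:310,250:330],(300*80//90,300),interpolation=cv2.INTER_CUBIC)
cv2.imwrite("pics/b1.png",np.hstack([a,b]))
E
```

```text
[0.57416777 0.06170052] 90.40934826538312 0.04650171150026779
radial,tang 6.42971689462363 2.3602388565189947
[[-0.036, 0.009, 0, 0, 0, 0], [-0.073, 0.014, 0, 0, 0, 0], [-0.11, 0.016, 0, 0, 0, 0], [-0.147, 0.013, 0, 0, 0, 0], [-0.183, 0.008, 0, 0, 0, 0], [-0.219, -0.002, 0, 0, 0, 0], [-0.254, -0.015, 0, 0, 0, 0], [-0.287, -0.031, 0, 0, 0, 0], [-0.319, -0.051, 0, 0, 0, 0], [-0.348, -0.074, 0, 0, 0, 0]]
```

View pics/b1.png

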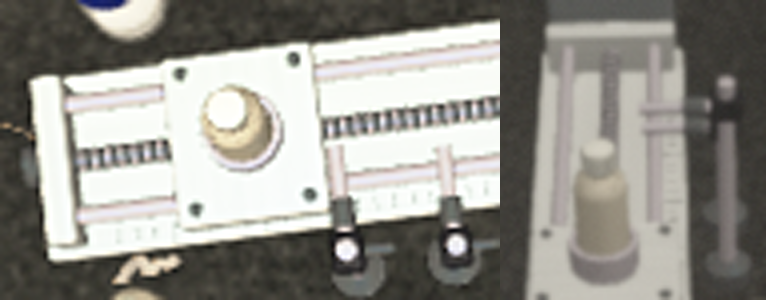

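The bottle cap at (226,107) in the crop has not moved yet, so the crank is still in its play. The 6.4 N radial force puts the true axis about 1.7 mm further in +y. I'll correct the circle and continue.

```bash
cat >> plan.py <<'E'
def rows2(A,r,C,angs,R):
    A=np.array(A);return [[round(float(v),3) for v in (R[:2,:2].T@(A+r*np.array([np.cos(a),np.sin(a)])-C))/.12]+[0,0,0,0] for a in angs]
def info(A):
    st=env.read_state();R=np.array(st["ee_rot"]);p=np.array(st["eef_pos"])[:2];v=p-A;n=v/np.linalg.norm(v);f=np.array(st["contact_force"])[:2]
    a=np.arctan2(v[1],v[0]);print("t",st["t"],"p",p.round(4),"ang",round(a,3),"r",np.linalg.norm(v).round(4),"frad,ftan",(f@n).round(1),(f@[-n[1],n[0]]).round(1),"open",st["opening"]);return a,R,p
E
python3 - <<'E'
from plan import *
A=np.array([.5745,.0169]);a0,R,p=info(A);print(rows2(A,.045,np.array([.5741,.0596]),a0-np.arange(1,9)*.12,R))
E
```

```text
t 4.925 p [0.5742 0.0617] ang 1.578 r 0.0448 frad,ftan 5.6 1.8 open 0.21210317368255277
[[-0.039, 0.029, 0, 0, 0, 0], [-0.084, 0.034, 0, 0, 0, 0], [-0.129, 0.034, 0, 0, 0, 0], [-0.173, 0.028, 0, 0, 0, 0], [-0.217, 0.017, 0, 0, 0, 0], [-0.259, 0.0, 0, 0, 0, 0], [-0.299, -0.021, 0, 0, 0, 0], [-0.335, -0.046, 0, 0, 0, 0]]
```

Emit:
arm_command --pt "-0.039 0.029 0 0 0 0" --pt "-0.084 0.034 0 0 0 0" --pt "-0.129 0.034 0 0 0 0" --pt "-0.173 0.028 0 0 0 0" --pt "-0.217 0.017 0 0 0 0" --pt "-0.259 0.0 0 0 0 0" --pt "-0.299 -0.021 0 0 0 0" --pt "-0.335 -0.046 0 0 0 0" --pt "-0.335 -0.046 0 0 0 0" --pt "-0.335 -0.046 0 0 0 0"

```text
t: 6.18
eef_pos: [0.6136, 0.0453, 0.1387]
ee_rot: [[-0.96, 0.281, 0.005], [0.281, 0.96, 0.003], [-0.004, 0.004, -1.0]]
contact_force: [2.9, 5.5, -0.7]
opening: 0.208
```

```bash
cat > bot.py <<'E'
from plan import *
import pickle
T0=pickle.load(open("top0.pkl","rb"))
u=np.array([-.122,.9925])
W0=cv2.cvtColor(T0["color"],cv2.COLOR_BGR2GRAY)
def shift(T,m=(.535,.337)):
    """cap displacement along the stage (m) since the first picture: template match of the cap patch along the stage"""
    g=cv2.cvtColor(T["color"],cv2.COLOR_BGR2GRAY);c0=np.array([281.6,217.2]);k=9
    G0=cv2.resize(W0,None,fx=4,fy=4,interpolation=cv2.INTER_CUBIC);G=cv2.resize(g,None,fx=4,fy=4,interpolation=cv2.INTER_CUBIC)
    x,y=(c0*4).astype(int);t=G0[y-26:y+26,x-26:x+26]
    R=G[y-70:y+50,x-60:x+340];r=cv2.matchTemplate(R,t,cv2.TM_CCOEFF_NORMED);_,s,_,l=cv2.minMaxLoc(r)
    q=c0+np.array([l[0]-34,l[1]-44])/4
    P=plane(T,q,.14)[:2];P0=plane(T0,c0,.14)[:2];print("cap px",q,"score",round(s,3),"pos",P.round(4),"moved",((P-P0)@u).round(4));return q,P
E
python3 - <<'E'
from bot import *
A=np.array([.5745,.0169]);info(A);shift(read_camera("top"))
E
```

```text
t 6.175 p [0.6136 0.0453] ang 0.628 r 0.0484 frad,ftan 5.6 2.8 open 0.20758382780008486
cap px [299.85 214.95] score 0.918 pos [0.5378 0.3024] moved -0.0351
```

```bash
python3 - <<'E'
from plan import *
A=np.array([.5787,.0169]);a0,R,p=info(A);print(rows2(A,.045,np.array([.6111,.0430]),a0-np.arange(1,9)*.125,R))
E
```

```text
t 6.225 p [0.6137 0.0453] ang 0.682 r 0.045 frad,ftan 5.2 3.4 open 0.20796210286775146
[[-0.052, -0.005, 0, 0, 0, 0], [-0.085, -0.038, 0, 0, 0, 0], [-0.113, -0.075, 0, 0, 0, 0], [-0.137, -0.116, 0, 0, 0, 0], [-0.155, -0.159, 0, 0, 0, 0], [-0.168, -0.204, 0, 0, 0, 0], [-0.175, -0.25, 0, 0, 0, 0], [-0.177, -0.297, 0, 0, 0, 0]]
```

Emit:
arm_command --pt "-0.052 -0.005 0 0 0 0" --pt "-0.085 -0.038 0 0 0 0" --pt "-0.113 -0.075 0 0 0 0" --pt "-0.137 -0.116 0 0 0 0" --pt "-0.155 -0.159 0 0 0 0" --pt "-0.168 -0.204 0 0 0 0" --pt "-0.175 -0.25 0 0 0 0" --pt "-0.177 -0.297 0 0 0 0" --pt "-0.177 -0.297 0 0 0 0" --pt "-0.177 -0.297 0 0 0 0"

```text
t: 7.48
eef_pos: [0.6213, 0.0017, 0.1384]
ee_rot: [[-0.959, 0.282, -0.001], [0.282, 0.959, -0.001], [0.0, -0.001, -1.0]]
contact_force: [-2.9, 3.3, 1.6]
opening: 0.205
```

```bash
python3 - <<'E'
from bot import *
A=np.array([.5787,.0169]);info(A);T=read_camera("top");S=read_camera("side");shift(T)
pickle.dump((T,S),open("mid.pkl","wb"))
a=cv2.resize(T["color"][190:265,240:365],None,fx=4,fy=4,interpolation=cv2.INTER_CUBIC);b=cv2.resize(S["color"][220:295,260:330],(280,300),interpolation=cv2.INTER_CUBIC)
cv2.imwrite("pics/b2.png",np.hstack([a,b]))
E
```

```text
t 7.475 p [0.6213 0.0017] ang -0.343 r 0.0453 frad,ftan -3.8 2.1 open 0.20464891493497667
cap px [318.6  212.45] score 0.865 pos [0.5422 0.2666] moved -0.0711
```

View pics/b2.png

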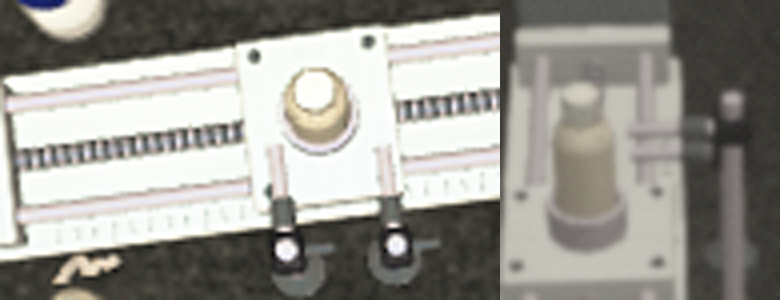

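The bottle is now about 21 mm past the tall probe: in the crop the cap is at (314,89) and the tall pin tip at (277,147). I'll now reverse, stop short and measure.

```bash
python3 - <<'E'
from plan import *
A=np.array([.5785,.0168]);a0,R,p=info(A);print(rows2(A,.045,np.array([.6214,.0028]),a0+np.arange(1,9)*.125,R))
E
```

```text
t 7.575 p [0.6214 0.0017] ang -0.339 r 0.0454 frad,ftan -3.0 1.6 open 0.20610573693357212
[[0.002, 0.038, 0, 0, 0, 0], [0.008, 0.084, 0, 0, 0, 0], [0.02, 0.13, 0, 0, 0, 0], [0.038, 0.173, 0, 0, 0, 0], [0.061, 0.214, 0, 0, 0, 0], [0.088, 0.252, 0, 0, 0, 0], [0.121, 0.286, 0, 0, 0, 0], [0.157, 0.315, 0, 0, 0, 0]]
```

Emit:
arm_command --pt "0.002 0.038 0 0 0 0" --pt "0.008 0.084 0 0 0 0" --pt "0.02 0.13 0 0 0 0" --pt "0.038 0.173 0 0 0 0" --pt "0.061 0.214 0 0 0 0" --pt "0.088 0.252 0 0 0 0" --pt "0.121 0.286 0 0 0 0" --pt "0.157 0.315 0 0 0 0" --pt "0.157 0.315 0 0 0 0" --pt "0.157 0.315 0 0 0 0"

```text
t: 8.82
eef_pos: [0.6148, 0.0442, 0.1386]
ee_rot: [[-0.959, 0.282, 0.001], [0.282, 0.959, 0.0], [-0.001, 0.001, -1.0]]
contact_force: [2.9, -1.6, -2.3]
opening: 0.207
```

```bash
python3 - <<'E'
from bot import *
A=np.array([.5785,.0168]);info(A);T=read_camera("top");S=read_camera("side");shift(T)
a=cv2.resize(T["color"][195:265,270:345],None,fx=8,fy=8,interpolation=cv2.INTER_CUBIC)[:,:450];b=cv2.resize(S["color"][232:302,270:325],None,fx=6,fy=6,interpolation=cv2.INTER_CUBIC)
b=cv2.copyMakeBorder(b,0,a.shape[0]-b.shape[0],0,0,0)
cv2.imwrite("pics/b3.png",np.hstack([a,b]));print(a.shape,b.shape)
pickle.dump((T,S),open("b3.pkl","wb"))
E
```

```text
t 8.825 p [0.6148 0.0442] ang 0.645 r 0.0455 frad,ftan 1.4 -3.0 open 0.20667463357682692
cap px [309.85 213.7 ] score 0.881 pos [0.54   0.2833] moved -0.0543
(560, 450, 3) (560, 330, 3)
```

View pics/b3.png

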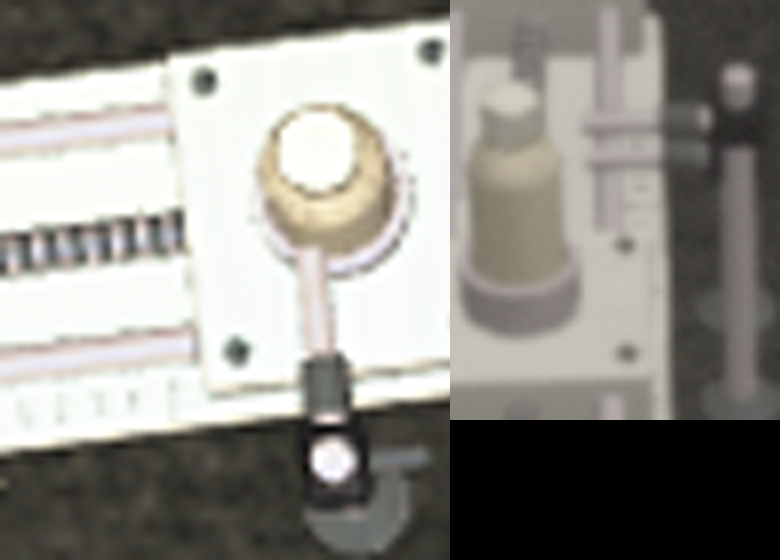

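```bash
python3 - <<'E'
from bot import *
T,S=pickle.load(open("b3.pkl","rb"))
t=lambda x,y:((x+.5)/8+270-.5,(y+.5)/8+195-.5)
s=lambda x,y:((x-450+.5)/6+270-.5,(y+.5)/6+232-.5)
for u in(np.array([-.109,.994]),np.array([-.128,.992])):
    for c,b,p,q in((T,t(317,151),t(311.5,252),t(325,352)),(S,s(510,97),s(587,122),s(662,120))):
        B=plane(c,b,.14);P=plane(c,p,.132);Q=plane(c,q,.132);print(B.round(4),P.round(4),"pindir",(P-Q).round(4),"diff",(B-P)[:2]@u, "rest",(B-P)[:2]@[u[1],-u[0]])
# pale blobs: refine cap centroid
g=cv2.cvtColor(T["color"],cv2.COLOR_BGR2HSV);print(g[205:222,300:320,1].tolist()[8])
A=np.array([.5785,.0168]);a0,R,p=info(A);C=np.array([.6214,.0028])+R[:2,:2]@[.157*.12,.315*.12];print(C)
for d in(.08,.11,.14,.17):print(d,rows2(A,.045,C,[a0+d],R))
E
```

```text
[0.5405 0.2846 0.14  ] [0.5174 0.2864 0.132 ] pindir [0.0241 0.0032 0.    ] diff -0.004293631748317463 rest 0.02278052276230851
[0.5421 0.2827 0.14  ] [0.5166 0.2837 0.132 ] pindir [0.0246 0.003  0.    ] diff -0.003841867825381663 rest 0.025219782560271766
[0.5405 0.2846 0.14  ] [0.5174 0.2864 0.132 ] pindir [0.0241 0.0032 0.    ] diff -0.004729223380709204 rest 0.022700381353040953
[0.5421 0.2827 0.14  ] [0.5166 0.2837 0.132 ] pindir [0.0246 0.003  0.    ] diff -0.004324025445525074 rest 0.025148474840747455
[4, 3, 12, 51, 53, 12, 7, 7, 7, 7, 7, 6, 6, 4, 37, 61, 64, 68, 7, 6]
t 8.925 p [0.6148 0.0441] ang 0.645 r 0.0455 frad,ftan 2.3 -2.9 open 0.20697764360458507
[0.61398646 0.04437914]
0.08 [[0.02, 0.014, 0, 0, 0, 0]]
0.11 [[0.029, 0.02, 0, 0, 0, 0]]
0.14 [[0.039, 0.025, 0, 0, 0, 0]]
0.17 [[0.049, 0.03, 0, 0, 0, 0]]
```

Emit:
arm_command --pt "0.018 0.012 0 0 0 0" --pt "0.036 0.023 0 0 0 0" --pt "0.036 0.023 0 0 0 0" --pt "0.036 0.023 0 0 0 0"

```text
t: 9.43
eef_pos: [0.6112, 0.0483, 0.1386]
ee_rot: [[-0.959, 0.282, 0.001], [0.282, 0.959, 0.001], [-0.001, 0.001, -1.0]]
contact_force: [4.8, -2.3, -1.8]
opening: 0.209
```

```bash
cat > look.py <<'E'
from bot import *
import sys
A=np.array([.5785,.0168]);info(A);T=read_camera("top");S=read_camera("side");shift(T)
a=cv2.resize(T["color"][195:265,270:345],None,fx=8,fy=8,interpolation=cv2.INTER_CUBIC)[:,:450];b=cv2.resize(S["color"][232:302,270:325],None,fx=6,fy=6,interpolation=cv2.INTER_CUBIC)
b=cv2.copyMakeBorder(b,0,a.shape[0]-b.shape[0],0,0,0)
cv2.imwrite(f"pics/{sys.argv[1]}.png",np.hstack([a,b]));pickle.dump((T,S),open(sys.argv[1]+".pkl","wb"))
E
python3 look.py b4
```

```text
t 9.425 p [0.6112 0.0483] ang 0.767 r 0.0454 frad,ftan 1.8 -5.0 open 0.2089906550305958
cap px [307.6  213.95] score 0.889 pos [0.5395 0.2876] moved -0.0499
```

View pics/b4.png

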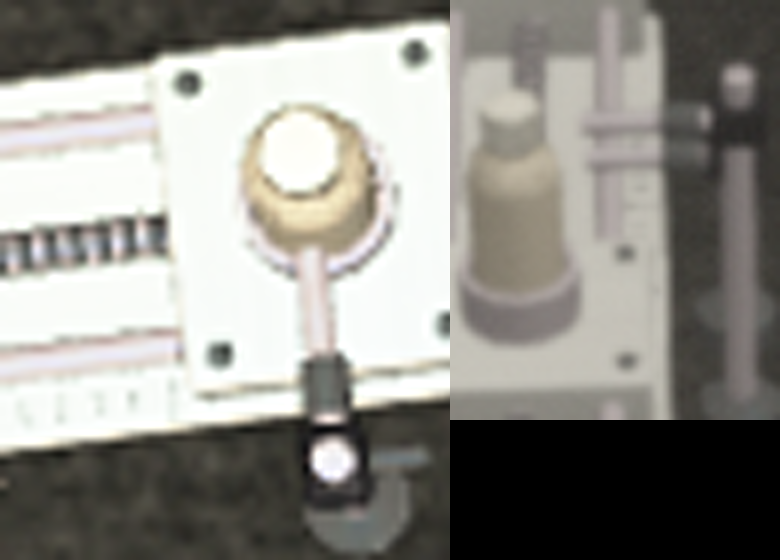

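```bash
python3 - <<'E'
from bot import *
T,S=pickle.load(open("b4.pkl","rb"))
t=lambda x,y:((x+.5)/8+270-.5,(y+.5)/8+195-.5)
s=lambda x,y:((x-450+.5)/6+270-.5,(y+.5)/6+232-.5)
u=np.array([-.12,.993])
for c,b,p in((T,t(299,152),t(311.5,252)),(S,s(509,105),s(587,122))):
    print(((plane(c,b,.14)-plane(c,p,.132))[:2]@u).round(4))
E
```

```text
-0.0003
0.0005
```

The bottle is in front to within about 0.5 mm in both views (−0.3 mm top, +0.5 mm side). Releasing and lifting straight up.

Emit:
arm_command --pt "0 0 0 0 0 0" --pt "0 0 0 0 0 0" --pt "0 0 0 0 0 0" --pt "0 0 0 0 0 0" --pt "0 0 0 0 0 0" --grip 0.6

```text
t: 10.15
eef_pos: [0.6106, 0.0479, 0.1384]
ee_rot: [[-0.959, 0.282, -0.0], [0.282, 0.959, 0.0], [0.0, -0.0, -1.0]]
contact_force: [0.4, 0.7, 0.0]
opening: 0.601
```

Emit:
arm_command --pt "0 0 -0.2 0 0 0" --pt "0 0 -0.5 0 0 0" --pt "0 0 -0.9 0 0 0" --pt "0 0 -0.9 0 0 0" --pt "0 0 -0.9 0 0 0"

```text
t: 10.78
eef_pos: [0.6102, 0.0479, 0.246]
ee_rot: [[-0.959, 0.282, -0.001], [0.282, 0.959, 0.0], [0.001, -0.0, -1.0]]
contact_force: [-0.2, -0.2, 0.4]
opening: 0.602
```

```bash
python3 look.py b5; python3 - <<'E'
from bot import *
T,S=pickle.load(open("b5.pkl","rb"))
cv2.imwrite("pics/b6.png",np.hstack([cv2.imread("pics/b5.png")[:420,:],])) 
a=cv2.imread("pics/b5.png")[:420,:450];b=cv2.resize(S["color"][160:310,240:350],(308,420),interpolation=cv2.INTER_CUBIC);cv2.imwrite("pics/b6.png",np.hstack([a,b]))
E
```

```text
t 10.775 p [0.6102 0.0479] ang 0.776 r 0.0444 frad,ftan -0.3 0.0 open 0.6022478656626717
cap px [307.6  213.95] score 0.886 pos [0.5395 0.2876] moved -0.0499
```

View pics/b6.png

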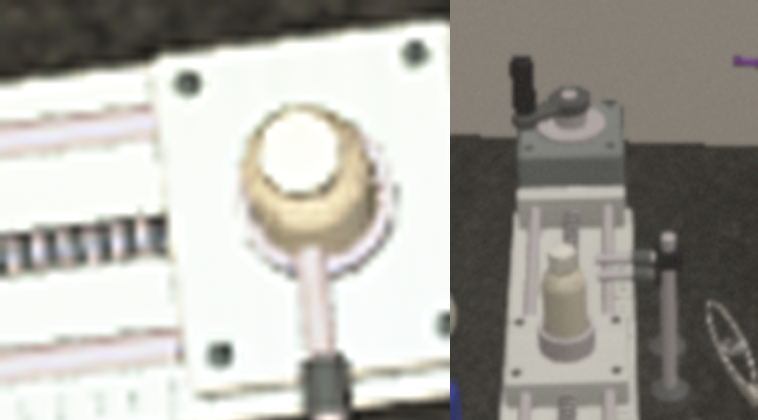

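The cap is unchanged at (299,152) after release, the handle stands free at (521,85) in the side crop, and the gripper is clear. One last check of the crank angle, then I hand in.

```bash
python3 - <<'E'
from h import *
import pickle
T,S=pickle.load(open("b5.pkl","rb"))
P=plane(S,(240+71/2.8,160+85/2.8),.134);v=P[:2]-[.5785,.0168];print(P,np.arctan2(v[1],v[0]))
workorder.close_job()
E
```

```text
[0.60867582 0.04648878 0.134     ] 0.7772626846839654
the job is handed in; nothing more can be done
```

The job is done and handed in at about 11 s of robot time, with no verdict reported. I gripped the crank handle and wound it clockwise until the bottle was about 21 mm past the taller probe. I then wound it counter-clockwise, through the play, until the bottle stopped in front of that probe. Then I let go and lifted straight up, without touching the slide or bottle.

- **Bottle position:** just before release it was −0.3 mm from the tall probe along the stage in the top view and +0.5 mm in the side view. The small disagreement is within the calibration accuracy. The cap position did not change after release.
- **Crank:** after release it stood at about 0.777 rad, against 0.767 rad before, so its play is still taken up counter-clockwise.
- **Forces:** the readings at the end of each move never passed about 7 N.

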